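# Snap the primer tub's lid shut all round

### The job

The lid of the white primer tub has been laid on, but parts of its rim still stand up. Go round the rim and press down every section that stands proud until all six have clicked fully shut, then move clear. Do not lift, tip or shove the tub, and leave everything else on the table where it is.

Things in the scene. Friction and masses are not known exactly. Their poses are not given: they have to be found in the camera images.
- tub: white tub of primer, 160 across the lid, 105 high when shut, about 1.1 kg, loose; origin at the centre of its underside, z up. Lid panel recessed 10 below the shut rim. Rim: radius 64 to 80, cut by narrow notches into six 60-degree sections; section n is centred (n - 1) x 60 degrees counter-clockwise (from above) from the tub's x axis. Section 1 has a pull tab 24 wide out to radius 91.
- rim1_top (a point): middle of the top face of rim section 1, at radius 72 from the tub's axis; it rises and sinks with the section (105 above the table when shut, about 112 when proud)
- rim2_top (a point): middle of the top face of rim section 2, at radius 72 from the tub's axis; it rises and sinks with the section (105 above the table when shut, about 112 when proud)
- rim3_top (a point): middle of the top face of rim section 3, at radius 72 from the tub's axis; it rises and sinks with the section (105 above the table when shut, about 112 when proud)
- rim4_top (a point): middle of the top face of rim section 4, at radius 72 from the tub's axis; it rises and sinks with the section (105 above the table when shut, about 112 when proud)
- rim5_top (a point): middle of the top face of rim section 5, at radius 72 from the tub's axis; it rises and sinks with the section (105 above the table when shut, about 112 when proud)
- rim6_top (a point): middle of the top face of rim section 6, at radius 72 from the tub's axis; it rises and sinks with the section (105 above the table when shut, about 112 when proud)
- rim1 (a joint): height of rim section 1 above its shut position, m: about 0.007 = standing proud, unsnapped; about 0 = clicked shut. It takes about 10 N straight down to start it, then less; half way (0.0035) it goes over and pulls itself shut, and if let go before that it springs back up. It stops dead at 0.
- rim2 (a joint): height of rim section 2 above its shut position, m: about 0.007 = standing proud, unsnapped; about 0 = clicked shut. It takes about 10 N straight down to start it, then less; half way (0.0035) it goes over and pulls itself shut, and if let go before that it springs back up. It stops dead at 0.
- rim3 (a joint): height of rim section 3 above its shut position, m: about 0.007 = standing proud, unsnapped; about 0 = clicked shut. It takes about 10 N straight down to start it, then less; half way (0.0035) it goes over and pulls itself shut, and if let go before that it springs back up. It stops dead at 0.
- rim4 (a joint): height of rim section 4 above its shut position, m: about 0.007 = standing proud, unsnapped; about 0 = clicked shut. It takes about 10 N straight down to start it, then less; half way (0.0035) it goes over and pulls itself shut, and if let go before that it springs back up. It stops dead at 0.
- rim5 (a joint): height of rim section 5 above its shut position, m: about 0.007 = standing proud, unsnapped; about 0 = clicked shut. It takes about 10 N straight down to start it, then less; half way (0.0035) it goes over and pulls itself shut, and if let go before that it springs back up. It stops dead at 0.
- rim6 (a joint): height of rim section 6 above its shut position, m: about 0.007 = standing proud, unsnapped; about 0 = clicked shut. It takes about 10 N straight down to start it, then less; half way (0.0035) it goes over and pulls itself shut, and if let go before that it springs back up. It stops dead at 0.
- paint_tube: dark violet squeezable paint tube lying flat, about 150 long, 46 wide at the crimp, up to 32 high; origin under its middle; a bystander, loose, to be left alone
- sanding_block: cork sanding block 105 x 62 x 36 high; origin at the centre of its underside; a bystander, loose, to be left alone
- flat_brush: flat varnish brush lying down, 200 long along its x, 42 wide, 20 high; origin under its middle; a bystander, loose, to be left alone
- glass_jar: small pink lidded jar, 52 across, 62 high; origin at the centre of its underside; a bystander, loose, to be left alone
- black_jar: black lidded paint jar, 80 across, 105 high; origin at the centre of its underside; a bystander, loose, to be left alone
- magenta_bottle: pink paint jar with black cap, 70 across, 125 high; origin at the centre of its underside; a bystander, loose, to be left alone
- brush_pot: clear plastic pot, 93 across and 85 high, with three brushes standing in it up to 210 high; origin at the centre of its underside; a bystander, loose, to be left alone
There are look-alikes about, which are no part of the job. Several things look just like the tub: the one meant starts nearest to the robot's base.

How it is judged:
By the outcome, as a careful person would: the job done as asked, in the order asked, and still so for the second after the job is handed in, with the robot touching nothing.
It also fails if it takes over 58 s, if anything falls off the work surface, if the arm or the gripper's body presses on something with over 40 N, if the wrist force passes 120 N, or if a joint passes its speed limit or range.

### The arm

A 6-joint arm with a two-finger parallel gripper is mounted at the origin on the work surface. World frame = base frame: x ahead of the robot, y to its left, z up, the work surface at z = 0. Lengths are in m, angles in rad, forces in N, time in s.
With the tool pointing down it reaches from about 0.35 to 0.925 m from the base axis. Payload 6.4 kg.
Tool frame: the origin (TCP) lies between the finger pads; the fingertips stand 14 mm ahead of it and the grasp point (between the pads) lies 5 mm behind it; z points along the fingers, y is the line along which they close (so a half turn about z gives the same grasp; the last joint's range is limited). The gripper opens to 94 mm and grips with 3 to 60 N. Pads are 16 mm wide; open, the fingers measure 119 mm over their backs; the gripper's body (75 mm by 177 mm) begins 78 mm behind the grasp point.
Start: joints at [-1.416, 0.245, 1.558, -0, 1.339, -0.174], TCP at [0.21, -0.615, 0.219] pointing down, gripper open.
Joint ranges: [-3.13, 3.13], [-1.02, 2.26], [0.13, 2.54], [-0.95, 4.09], [0.21, 2.88], [-2.74, 2.74]. Speed limits (rad/s): [2.57, 2.57, 3.14, 3.14, 3.14, 3.14].

### API

Orientations are given as a rotation vector (axis times angle).
In Python, from workcell import robot, imaging, sign_off gives the robot as it stands.
- The arm moves only by the tool drive_tool, never from a script. Its argument "steps" is a list of rows, each a list of 3 entries, a list of its own where there are three numbers: the turn, a rotation vector about the tool's x, y, z in rad, then the shift along the tool's x, y, z in m, then the gripper's target within -1 to 1 (shut at 1, half-way at 0, fully open at -1). A call has 1 to 12 rows; each row is the pose to reach, as a shift and turn from the pose commanded when the call began, along the tool's axes at that moment; what a row does not reach only later rows make up. A row lasts 1/8 s, in which the tool goes at most 62.5 mm and 10.7 degrees, less where a joint would pass 70% of its speed; a pose out of reach is approached as far as the arm can. A call with a gripper value outside its range is refused whole. The fingers move at their own pace and stop on an object; "force" is the grip in N (left out, the last holds). Time passes only in rows, so rows that repeat a pose let the fingers close. It gives the time, the measured TCP pose, the force, the opening and the grip force at its end, in the units of the state.
- robot.observe(): the state, without advancing time (a new reading comes with each control period).
- imaging.grab_frame(name): name is "scene" or "side" or "wrist"; returns the picture (420x560x3 uint8, red, green, blue); there is no depth.
- imaging.camera_model(name): a dict with "fx", "fy", "cx", "cy" (pixels), "dist_coeffs" ([k1, k2, p1, p2, k3] as OpenCV has them; the pictures are not rectified), "position" and "attitude" of the camera in the world. Camera axes: x right, y up, looking along -z (the intrinsics and any distortion apply to the point x, -y, -z); pixel columns grow to the right and rows downward; lengths in m; the calibration is good to about 2 mm. A picture is of the moment at which its call begins: read the wrist's pose just before it. camera_model takes no time and is no camera call; for the wrist camera it gives the pose at the moment of the call.
- sign_off(): hands the job in; it is judged then, once.
The state is a dict: "time": time; "joint_pos": joint angles; "joint_vel": joint speeds; "effort": joint torques, N m; "tcp_pos": TCP position; "tool_rot": TCP orientation; "contact_force": force on the tool from outside, world axes, zero at the start; "moment": the same for the moment, N m; "grip_width": opening from 0.0 (shut) to 1.0 (fully open); "gripper_force": force on a finger pad.
Only numpy, scipy, OpenCV 4.12 (cv2) and the standard library are available. Lean on these libraries where they do the work, as an engineer would, in place of code of your own. Each camera call takes 0.05 s, during which the arm holds its last target. There are 200 camera calls.

## Working session

There is one attempt and no reset: what is moved stays moved. The work goes in short steps, Python scripts to look and compute and a tool call to move; the robot and the scene stay as the last step left them, time stands still between calls to the robot, and variables do not carry over. Pictures are saved under pics/ and viewed, at most 10 in all, crops included, and the job is handed in when it is done.

Besides the shell and the picture viewer there is one more tool, called after "Request:" as name(argument=value, ...) on one line, values as JSON. drive_tool: Moves the arm, as the interface text tells. Its arguments: {"type":"object","properties":{"steps":{"type":"array","items":{"type":"array"}},"force":{"type":"number"}},"required":["steps"]}

```bash
mkdir -p pics
cat > h.py <<'E'
import numpy as np, cv2
from scipy.spatial.transform import Rotation as R
from workcell import robot, imaging, sign_off
def save(n,f):
    im=imaging.grab_frame(n); cv2.imwrite('pics/'+f,im[:,:,::-1]); return im
def att(m):
    a=np.array(m['attitude'],float)
    return a if a.shape==(3,3) else (R.from_rotvec(a).as_matrix() if a.size==3 else R.from_quat(a).as_matrix())
def K(m): return np.array([[m['fx'],0,m['cx']],[0,m['fy'],m['cy']],[0,0,1.]]),np.array(m['dist_coeffs'],float)
def pix2plane(m,uv,z):
    k,d=K(m); p=cv2.undistortPoints(np.array(uv,float).reshape(-1,1,2),k,d).reshape(-1,2)
    r=np.c_[p[:,0],-p[:,1],-np.ones(len(p))]@att(m).T; c=np.array(m['position'])
    return c+r*((z-c[2])/r[:,2])[:,None]
def proj(m,P):
    k,d=K(m); q=(np.atleast_2d(P)-np.array(m['position']))@att(m); q=q*[1,-1,-1]
    return cv2.projectPoints(q,np.zeros(3),np.zeros(3),k,d)[0].reshape(-1,2)
E
python3 - <<'E'
from h import *
print(robot.observe())
for n in('scene','side'):
    save(n,n+'0.png'); print(imaging.camera_model(n))
E
```

```text
{'time': 0.0, 'joint_pos': array([-1.41607526e+00,  2.45771846e-01,  1.55898123e+00, -1.84187859e-05,
        1.33873777e+00, -1.74073137e-01]), 'joint_vel': array([-2.47620041e-04, -8.01198262e-04, -2.80169576e-04,  9.06671296e-04,
       -8.04182561e-05, -2.35767519e-03]), 'effort': array([-2.32158227e-04, -4.15838528e+01, -3.14603877e+01,  6.84495619e-02,
        3.32168012e-02, -1.54505133e-04]), 'tcp_pos': array([ 0.20981416, -0.61459983,  0.21838999]), 'tool_rot': array([-3.09736143e+00, -5.13841402e-01, -7.00839830e-07]), 'contact_force': array([ 0.00325472, -0.42628681, -0.26297359]), 'moment': array([ 0.03921801, -0.03478006,  0.01448831]), 'gripper_force': 0.0, 'grip_width': 1.0003381625799281}
{'fx': 404.7535211748578, 'fy': 404.7535211748578, 'cx': 283.3645990779471, 'cy': 213.0615840007457, 'dist_coeffs': array([-0.12360541,  0.        ,  0.        ,  0.        ,  0.        ]), 'position': array([1.31877495, 0.37516083, 0.77027209]), 'attitude': array([0.52232611, 0.88102287, 1.93421532])}
{'fx': 430.0819337800193, 'fy': 430.0819337800193, 'cx': 275.2610154319041, 'cy': 208.01818754563809, 'dist_coeffs': array([-0.08263165,  0.        ,  0.        ,  0.        ,  0.        ]), 'position': array([0.02771601, 0.6265505 , 0.83563484]), 'attitude': array([ 0.39113636, -0.99164035, -2.23562636])}
```

View pics/scene0.png

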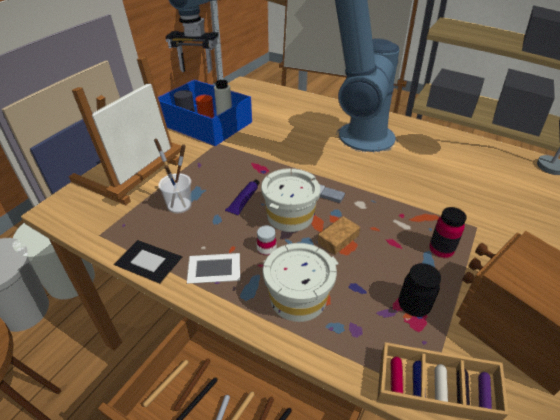

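View pics/side0.png

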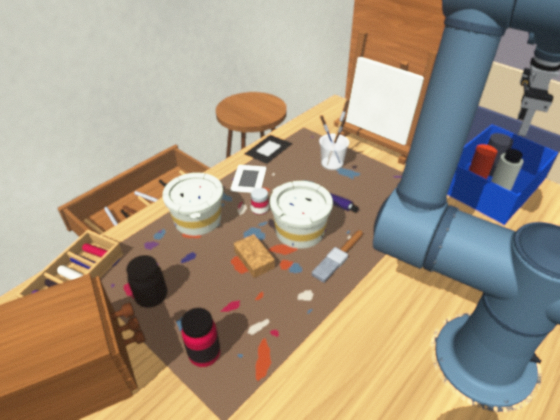

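Two tubs look alike: A at scene (291,187) / side (301,203), and B at scene (300,270) / side (195,192). I'll locate both and enlarge A, which looks nearer to the base.

Run:
```python
from h import *
for n,uv in(('scene',[[291,187],[300,268]]),('side',[[301,205],[195,195]])):
    m=imaging.camera_model(n); P=pix2plane(m,uv,.105); print(n,P.round(3),np.hypot(P[:,0],P[:,1]).round(3))
a=cv2.imread('pics/scene0.png')[160:240,250:335]; b=cv2.imread('pics/side0.png')[170:250,258:343]
cv2.imwrite('pics/crop0.png',np.hstack([cv2.resize(x,(400,376),interpolation=cv2.INTER_CUBIC) for x in(a,b)]))
```

```text
scene [[ 0.542 -0.033  0.105]
 [ 0.788  0.123  0.105]] [0.543 0.797]
side [[ 0.534 -0.025  0.105]
 [ 0.769  0.13   0.105]] [0.535 0.78 ]
```

View pics/crop0.png

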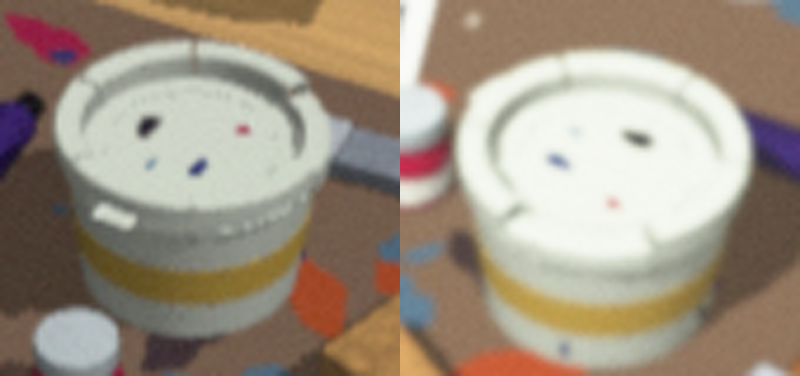

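A is nearest (0.54 m against 0.79 m), and the crop shows its tab on the lower left, about scene (274,206). Next I'll work out the move to look from above.

Run:
```python
from h import *
m=imaging.camera_model('scene')
print('tab',pix2plane(m,[[274.4,205.7]],.1), 'brushpot',pix2plane(m,[[176,185],[157,142],[182,148]],.085)) 
s=robot.observe(); T=R.from_rotvec(s['tool_rot']).as_matrix(); print(T.round(3))
w=imaging.camera_model('wrist'); print((T.T@(np.array(w['position'])-s['tcp_pos'])).round(3),(T.T@att(w)).round(3),w['fx'])
print((T.T@(np.array([.54,-.03,.36])-s['tcp_pos'])).round(3))
```

```text
tab [[ 0.62735365 -0.03557719  0.1       ]] brushpot [[ 0.67055167 -0.33391526  0.085     ]
 [ 0.51945107 -0.54843908  0.085     ]
 [ 0.50832761 -0.44948033  0.085     ]]
[[ 0.946  0.323 -0.   ]
 [ 0.323 -0.946  0.002]
 [ 0.    -0.002 -1.   ]]
[ 0.082  0.    -0.165] [[-0.001  0.959  0.282]
 [ 1.     0.001  0.001]
 [ 0.     0.282 -0.959]] 295.28650206744777
[ 0.501 -0.447 -0.141]
```

Request:
drive_tool(steps=[[[0,0,0],[0.06,-0.05,-0.1],1],[[0,0,0],[0.25,-0.22,-0.1],1],[[0,0,0],[0.501,-0.447,-0.08],1],[[0,0,0],[0.501,-0.447,-0.08],1],[[0,0,0],[0.501,-0.447,-0.08],1],[[0,0,0],[0.501,-0.447,-0.08],1],[[0,0,0],[0.501,-0.447,-0.08],1],[[0,0,0],[0.501,-0.447,-0.08],1],[[0,0,0],[0.501,-0.447,-0.08],1],[[0,0,0],[0.501,-0.447,-0.08],1],[[0,0,0],[0.501,-0.447,-0.08],1],[[0,0,0],[0.501,-0.447,-0.08],1]])

```text
time: 1.6
tcp_pos: [0.5404, -0.0272, 0.299]
tool_rot: [-3.097, -0.522, 0.001]
contact_force: [0.3, -0.3, 0.2]
grip_width: 0.005
gripper_force: 0.0
```

Run:
```python
from h import *
s=robot.observe(); print(s['time'],s['tcp_pos'],s['tool_rot'],s['joint_vel'].max(),s['grip_width'])
w=imaging.camera_model('wrist'); im=save('wrist','w1.png'); print(w)
cv2.imwrite('pics/w1b.png',cv2.resize(cv2.imread('pics/w1.png'),(800,600),interpolation=cv2.INTER_CUBIC))
```

```text
1.6 [ 0.54041197 -0.02721481  0.29904263] [-3.09731365e+00 -5.21789324e-01  9.55180431e-04] 0.11212613233243518 0.005285387757358695
{'fx': 295.28650206744777, 'fy': 295.28650206744777, 'cx': 280.4699968171591, 'cy': 206.96787762580593, 'dist_coeffs': array([-0.0320698,  0.       ,  0.       ,  0.       ,  0.       ]), 'position': array([ 6.17953129e-01, -5.14410036e-04,  4.64034771e-01]), 'attitude': array([-0.24818376,  0.17829249, -1.2292778 ])}
```

View pics/w1b.png

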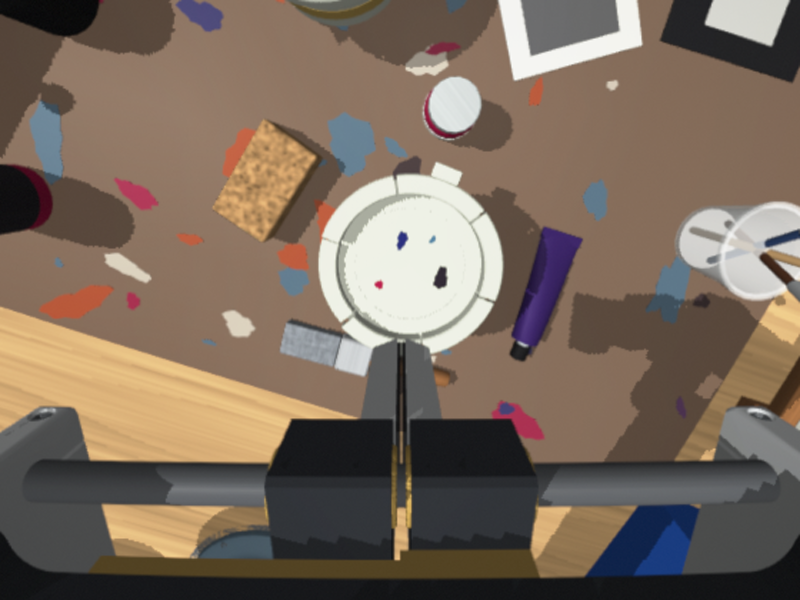

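The wrist view is clear. The target lid is centred at about (411,264), its tab is at (446,174), and the notches are at (408,184), (478,217), (487,299), (423,345), (348,322) and (328,238). I'll fit the pose and draw it on a crop.

Run:
```python
from h import *
from scipy.optimize import least_squares
from types import SimpleNamespace
# wrist pose as read before picture w1
w=dict(fx=295.28650206744777,fy=295.28650206744777,cx=280.4699968171591,cy=206.96787762580593,dist_coeffs=[-.0320698,0,0,0,0],position=[.617953129,-5.1441e-4,.464034771],attitude=[-.24818376,.17829249,-1.2292778])
a=(np.array([[408,184],[478,217],[487,299],[423,345],[348,322],[328,238],[446,174],[411,264]])+.5)*.7-.5
P=pix2plane(w,a,.107)[:,:2]; print(P.round(4))
c=P[:6].mean(0); ang=lambda q:np.degrees(np.arctan2(*(q-c)[::-1]))
print('c',c,'r',np.linalg.norm(P-c,axis=1).round(4),[round(ang(q),1) for q in P])
th=ang(P[6]); n=np.array([ang(q) for q in P[:6]])
off=np.degrees(np.angle(np.exp(1j*np.radians(6*(n-30))).mean()))/6; print('mod60',off,'tab',th)
yaw=off+60*round((th-off)/60); print('yaw',yaw)
t=np.radians(np.arange(0,360,2))
im=cv2.imread('pics/w1.png'); cr=im[110:260,210:370]; cr=cv2.resize(cr,(800,750),interpolation=cv2.INTER_CUBIC)
for r in(.064,.08):
    q=proj(w,np.c_[c[0]+r*np.cos(t),c[1]+r*np.sin(t),0*t+.105]); q=(q-[210,110]+.5)*5-.5
    for x,y in q: cv2.circle(cr,(int(x),int(y)),1,(0,0,255),-1)
for i in range(6):
    A=np.radians(yaw+60*i); p=c+.072*np.array([np.cos(A),np.sin(A)]); q=(proj(w,[[*p,.105]])[0]-[210,110]+.5)*5
    cv2.putText(cr,str(i+1),tuple(q.astype(int)),0,.7,(255,0,0),2); print(i+1,p.round(4))
cv2.imwrite('pics/w1c.png',cr[30:630])
```

```text
[[ 0.6107 -0.0088]
 [ 0.6046 -0.0731]
 [ 0.5406 -0.1075]
 [ 0.4807 -0.0689]
 [ 0.4797  0.0025]
 [ 0.5466  0.0408]
 [ 0.6283 -0.0354]
 [ 0.5484 -0.0334]]
c [ 0.54382603 -0.03581675] r [0.0721 0.0713 0.0717 0.0712 0.0747 0.0766 0.0845 0.0052] [np.float64(22.0), np.float64(-31.5), np.float64(-92.6), np.float64(-152.4), np.float64(149.1), np.float64(87.9), np.float64(0.3), np.float64(28.4)]
mod60 -2.859141132740247 tab 0.25882323134602103
yaw -2.859141132740247
1 [ 0.6157 -0.0394]
2 [0.5829 0.0247]
3 [0.511  0.0283]
4 [ 0.4719 -0.0322]
5 [ 0.5048 -0.0963]
6 [ 0.5767 -0.0999]
```

View pics/w1c.png

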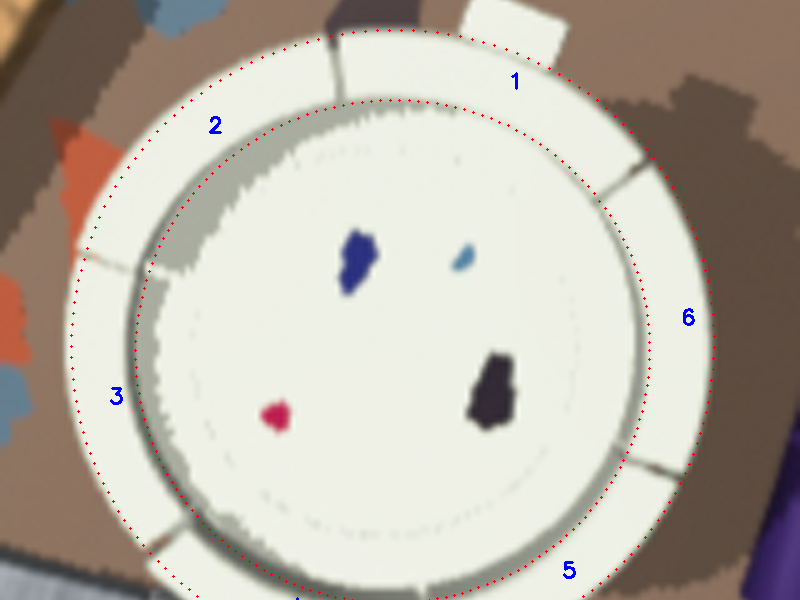

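The model fits the picture. Section 1 is the one with the tab, and the centre is good to about 2 mm. I'll press each section in turn by feel with the shut fingertips: contact at TCP 0.126 means proud, at 0.119 means shut.

Run:
```python
from h import *
robot_T=R.from_rotvec([-3.09736143,-.513841402,0]).as_matrix()
s=robot.observe(); print(s['tcp_pos'])
c0=np.array([.20981416,-.61459983,.21838999])+robot_T@[.501,-.447,-.08]; print('cmd',c0)
p=[[.6157,-.0394],[.5829,.0247],[.511,.0283],[.4719,-.0322],[.5048,-.0963],[.5767,-.0999]]
prev=c0
for q in p:
    t=np.array([*q,.135]); print((robot_T.T@(t-prev)).round(4)); prev=t
```

```text
[ 0.54020441 -0.02803224  0.29895706]
cmd [ 0.53966209 -0.02991996  0.29938258]
[0.0689 0.0338 0.1643]
[-0.0103 -0.0713  0.0001]
[-0.0669 -0.0266  0.    ]
[-0.0565  0.0446 -0.0001]
[ 0.0104  0.0713 -0.0001]
[ 0.0669  0.0266 -0.    ]
```

Request:
drive_tool(steps=[[[0,0,0],[0.069,0.034,0.06],1],[[0,0,0],[0.069,0.034,0.12],1],[[0,0,0],[0.069,0.034,0.155],1],[[0,0,0],[0.069,0.034,0.164],1],[[0,0,0],[0.069,0.034,0.164],1],[[0,0,0],[0.069,0.034,0.168],1],[[0,0,0],[0.069,0.034,0.172],1],[[0,0,0],[0.069,0.034,0.174],1],[[0,0,0],[0.069,0.034,0.176],1],[[0,0,0],[0.069,0.034,0.176],1]])

```text
time: 2.9
tcp_pos: [0.6166, -0.0404, 0.1249]
tool_rot: [3.098, 0.514, 0.002]
contact_force: [-2.0, 0.5, 5.4]
grip_width: 0.005
gripper_force: 2.7
```

Section 1 is proud: contact at a TCP height of about 0.125. Pressing on.

Request:
drive_tool(steps=[[[0,0,0],[0,0,0.002],1],[[0,0,0],[0,0,0.004],1],[[0,0,0],[0,0,0.005],1],[[0,0,0],[0,0,0.006],1],[[0,0,0],[0,0,0.006],1]])

```text
time: 3.52
tcp_pos: [0.6162, -0.0402, 0.1191]
tool_rot: [3.099, 0.515, -0.0]
contact_force: [-5.2, 0.3, 11.0]
grip_width: 0.005
gripper_force: 5.0
```

It reached the shut height (0.119) at 11 N. On to section 2.

Request:
drive_tool(steps=[[[0,0,0],[0,0,-0.02],1],[[0,0,0],[-0.005,-0.036,-0.02],1],[[0,0,0],[-0.01,-0.071,-0.02],1],[[0,0,0],[-0.01,-0.071,-0.016],1],[[0,0,0],[-0.01,-0.071,-0.01],1],[[0,0,0],[-0.01,-0.071,-0.007],1],[[0,0,0],[-0.01,-0.071,-0.005],1],[[0,0,0],[-0.01,-0.071,-0.003],1],[[0,0,0],[-0.01,-0.071,-0.002],1],[[0,0,0],[-0.01,-0.071,-0.001],1],[[0,0,0],[-0.01,-0.071,0],1],[[0,0,0],[-0.01,-0.071,0],1]])

```text
time: 5.03
tcp_pos: [0.584, 0.023, 0.1191]
tool_rot: [3.098, 0.514, -0.0]
contact_force: [-5.1, -1.9, 9.9]
grip_width: 0.004
gripper_force: 4.8
```

Request:
drive_tool(steps=[[[0,0,0],[0,0,-0.02],1],[[0,0,0],[-0.033,-0.013,-0.02],1],[[0,0,0],[-0.067,-0.027,-0.02],1],[[0,0,0],[-0.067,-0.027,-0.016],1],[[0,0,0],[-0.067,-0.027,-0.01],1],[[0,0,0],[-0.067,-0.027,-0.007],1],[[0,0,0],[-0.067,-0.027,-0.005],1],[[0,0,0],[-0.067,-0.027,-0.003],1],[[0,0,0],[-0.067,-0.027,-0.002],1],[[0,0,0],[-0.067,-0.027,-0.001],1],[[0,0,0],[-0.067,-0.027,0],1],[[0,0,0],[-0.067,-0.027,0],1]])

```text
time: 6.52
tcp_pos: [0.5119, 0.0277, 0.1191]
tool_rot: [3.099, 0.514, 0.0]
contact_force: [-3.9, 1.2, 10.5]
grip_width: 0.005
gripper_force: 5.0
```

Request:
drive_tool(steps=[[[0,0,0],[0,0,-0.02],1],[[0,0,0],[-0.028,0.022,-0.02],1],[[0,0,0],[-0.056,0.045,-0.02],1],[[0,0,0],[-0.056,0.045,-0.016],1],[[0,0,0],[-0.056,0.045,-0.01],1],[[0,0,0],[-0.056,0.045,-0.007],1],[[0,0,0],[-0.056,0.045,-0.005],1],[[0,0,0],[-0.056,0.045,-0.003],1],[[0,0,0],[-0.056,0.045,-0.002],1],[[0,0,0],[-0.056,0.045,-0.001],1],[[0,0,0],[-0.056,0.045,0],1],[[0,0,0],[-0.056,0.045,0],1]])

```text
time: 8.02
tcp_pos: [0.4731, -0.0326, 0.1189]
tool_rot: [-3.098, -0.514, 0.001]
contact_force: [-5.9, 3.4, 11.7]
grip_width: 0.005
gripper_force: 6.2
```

Request:
drive_tool(steps=[[[0,0,0],[0,0,-0.02],1],[[0,0,0],[0.005,0.036,-0.02],1],[[0,0,0],[0.01,0.071,-0.02],1],[[0,0,0],[0.01,0.071,-0.016],1],[[0,0,0],[0.01,0.071,-0.01],1],[[0,0,0],[0.01,0.071,-0.007],1],[[0,0,0],[0.01,0.071,-0.005],1],[[0,0,0],[0.01,0.071,-0.003],1],[[0,0,0],[0.01,0.071,-0.002],1],[[0,0,0],[0.01,0.071,-0.001],1],[[0,0,0],[0.01,0.071,0],1],[[0,0,0],[0.01,0.071,0],1]])

```text
time: 9.52
tcp_pos: [0.5054, -0.0965, 0.1189]
tool_rot: [-3.098, -0.514, 0.001]
contact_force: [-5.2, 2.9, 11.3]
grip_width: 0.003
gripper_force: 6.0
```

Request:
drive_tool(steps=[[[0,0,0],[0,0,-0.02],1],[[0,0,0],[0.033,0.013,-0.02],1],[[0,0,0],[0.067,0.027,-0.02],1],[[0,0,0],[0.067,0.027,-0.016],1],[[0,0,0],[0.067,0.027,-0.01],1],[[0,0,0],[0.067,0.027,-0.007],1],[[0,0,0],[0.067,0.027,-0.005],1],[[0,0,0],[0.067,0.027,-0.003],1],[[0,0,0],[0.067,0.027,-0.002],1],[[0,0,0],[0.067,0.027,-0.001],1],[[0,0,0],[0.067,0.027,0],1],[[0,0,0],[0.067,0.027,0],1]])

```text
time: 11.02
tcp_pos: [0.5772, -0.1009, 0.119]
tool_rot: [-3.099, -0.515, 0.002]
contact_force: [-6.8, 1.7, 11.2]
grip_width: 0.002
gripper_force: 5.6
```

Request:
drive_tool(steps=[[[0,0,0],[0,0,-0.03],1],[[0,0,0],[-0.03,0.03,-0.09],1],[[0,0,0],[-0.037,-0.06,-0.14],1],[[0,0,0],[-0.037,-0.06,-0.182],1],[[0,0,0],[-0.037,-0.06,-0.182],1],[[0,0,0],[-0.037,-0.06,-0.182],1],[[0,0,0],[-0.037,-0.06,-0.182],1]])

```text
time: 11.9
tcp_pos: [0.5225, -0.0564, 0.297]
tool_rot: [-3.098, -0.513, 0.005]
contact_force: [0.3, 0.3, 0.3]
grip_width: 0.004
gripper_force: 0.0
```

Run:
```python
from h import *
s=robot.observe(); print(s['time'],s['tcp_pos'],s['contact_force'])
save('wrist','w2.png'); save('scene','s2.png'); save('side','d2.png')
a=[cv2.imread('pics/scene0.png')[160:240,250:335],cv2.imread('pics/s2.png')[160:240,250:335]]
w=cv2.imread('pics/w2.png')
cv2.imwrite('pics/after.png',np.hstack([cv2.resize(w,(533,400),interpolation=cv2.INTER_CUBIC),np.vstack([cv2.resize(x,(212,200),interpolation=cv2.INTER_CUBIC) for x in a])]))
```

```text
11.9 [ 0.52250426 -0.05635657  0.29704468] [0.34637822 0.31810881 0.27716641]
```

View pics/after.png

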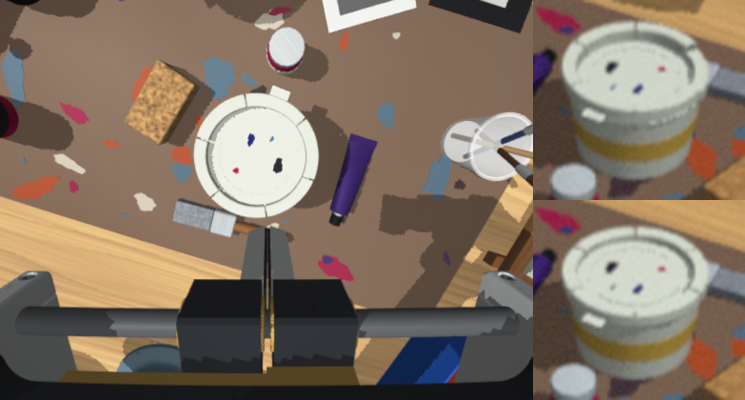

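All six sections were pressed to the shut height (TCP 0.119, so tips at 0.105). The after picture shows a level rim on the lid at (257,155), with the tub and its neighbours where they were and the arm clear.

```bash
python3 -c "
from h import *
print(sign_off())"
```

```text
the job is handed in; nothing more can be done
None
```

I pressed all six rim sections of the tub nearest the base down to their shut height at about 10–12 N each, moved the arm clear at about 12 s, and handed the job in; no verdict came back.

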